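# Pack a dental case box: brass flask first, then slide the casts in off the tray

## Robot

A 7-joint arm with a two-finger parallel gripper is mounted at the origin on the work surface. World frame = base frame: x ahead of the robot, y to its left, z up, the work surface at z = 0. Lengths are in m, angles in rad, forces in N, time in s.
With the tool pointing down it reaches from about 0.4 to 0.85 m from the base axis. Payload 4.4 kg.
Tool frame: the origin (TCP) lies on the centre line of the jaws, within the pads' length; the fingertips stand 11 mm ahead of it and the grasp point (between the pads) lies 8 mm behind it; z points along the fingers, y is the line along which they close (so a half turn about z gives the same grasp; the last joint's range is limited). The gripper opens to 94 mm and grips with 3 to 60 N. Pads are 16 mm wide; open, the fingers measure 119 mm over their backs; the gripper's body (75 mm by 177 mm) begins 78 mm behind the grasp point.
Start: joints at [1.23, 0.628, 0.038, 1.517, -0.027, 0.996, -0.02], TCP at [0.176, -0.626, 0.216] pointing down, gripper open.
Joint ranges: [-3.06, 3.06], [-0.37, 2.12], [-1.25, 1.32], [0.18, 2.47], [-1.1, 4.24], [0.23, 1.98], [-2.94, 2.94]. Speed limits (rad/s): [2.57, 2.57, 3.14, 3.14, 3.14, 3.14, 3.14].

## Interface

Orientations are given as a unit quaternion [x, y, z, w].
In Python, from station import sensors, cams, finish_job, models gives the robot as it stands.
- The arm moves only by the tool servo_tool, never from a script. Its argument "steps" is a list of rows, each an object of numbers: "dx", "dy", "dz": the shift along the tool's x, y, z in mm; "yaw": the turn about the tool's z in rad. In form: [{"dx": .., "dy": .., "dz": .., "yaw": ..}, ...]. A call has 1 to 8 rows; each row is the pose to reach, as a shift and turn from the pose commanded when the call began, along the tool's axes at that moment; what a row does not reach only later rows make up. A row lasts 1/10 s, in which the tool goes at most 50 mm and 8.59 degrees, less where a joint would pass 70% of its speed; a pose out of reach is approached as far as the arm can. A call with a gripper value outside its range is refused whole. "hand" is the finger opening in mm, from 0 to 94, set as the call begins (left out, the last holds). The fingers move at their own pace and stop on an object; the grip force is fixed at half the most. Time passes only in rows, so rows that repeat a pose let the fingers close. It gives the time, the measured TCP pose, the force, the opening and the grip force at its end, in the units of the state.
- sensors.get_obs(): the state, without advancing time (a new reading comes with each control period).
- cams.capture(name): name is "scene" or "top" or "wrist"; returns a dict with "frame" (384x512x3 uint8, blue, green, red), "depth" (384x512 float32, m along the optical axis (not along the pixel's ray), 0 where there is no reading), "fx", "fy", "cx", "cy" (pixels), "extrinsics" (4x4, takes a point from camera to world coordinates). Camera axes: x right, y down, z forward; pixel columns grow to the right and rows downward; lengths in m; the calibration is good to about 2 mm. A picture is of the moment at which its call begins.
- finish_job(): hands the job in; it is judged then, once.
Trained networks look in a picture, given as the dict that the camera call returned (one of the last four; its "shot" number tells which), for a name from the list of things; names that differ only in an ending like _2 or _b are one class to them, and where a whole thing is asked for, a point or a joint stands for the part that bears it (a point fixed in the world has none). Each returns a list of dicts, best first, with "confidence" (0 to 1); they miss things now and then, are a little off and sometimes report something else, mostly with a low value. They report only what shows in the picture. A call takes as long as a camera call. They do not tell look-alikes from the thing itself.
- models.find_in(name, picture): "rect" ([centre column, centre row, width, height] in pixels, round what is visible of it).
- models.spot_point(name, picture): "pixel" ([column, row] in pixels: a listed point, or the origin of a listed thing).
The state is a dict: "time": time; "q": joint angles; "qvel": joint speeds; "effort": joint torques, N m; "tool_pos": TCP position; "tool_rot": TCP orientation; "force": force on the tool from outside, world axes, zero at the start; "torque": the same for the moment, N m; "finger_gap": finger opening in m; "grasp_force": force on a finger pad.
Only numpy, scipy, OpenCV 4.12 (cv2) and the standard library are available. Lean on these libraries where they do the work, as an engineer would, in place of code of your own. Each camera call takes 0.05 s, during which the arm holds its last target. There are 200 camera calls.

## Task

Pack the grey case box for dispatch with the heavy part lowest: first set the brass denture flask down flat on the bottom of the box (do not drop it), then carry the aluminium tray over by its black handle and tip it, its open edge held low over the box, so that the three stone casts slide off that edge into the box on top. Do not touch the casts with the fingers and spill none on the bench; then set the empty tray back down flat on the bench (not dropped), clear of the box. Leave everything else on the bench where it is.

Things in the scene. Friction and masses are not known exactly. Their poses are not given: they have to be found in the camera images.
- tray: loose aluminium tray, 190 mm (x) x 170 mm (y), floor 4 mm thick, walls 4 mm thick, 22 mm high over the underside, on both sides (+-y) and at the back (+x); the -x edge is open, without a wall. 0.4 kg empty, 0.65 kg loaded, balanced under its handle. Origin: centre of the underside, z up. At the start the open edge faces the robot (yaw within 0.4 rad), left or right on the bench
- tray_grip (a point): centre of the tray's black bail handle, 96 mm above the tray's underside, same axes: a straight flat bar along the tray's y, 14 mm thick (x), 24 mm high (z), 170 mm long, on an upright post at each end. Pinch it firmly from above, closing along the tray's x. 80 mm free under the bar: the casts pass below it
- tray_lip (a point): middle of the tray's open edge, on the upper side of its floor: 95 mm along -x and 92 mm below tray_grip, same axes as the tray. The casts begin to slide when the tray is tilted (this edge down) 17 to 25 degrees; 40 degrees clears it
- case_box: grey open-topped plastic case box, 240 mm (x) x 210 mm (y) x 90 mm high, walls and floor 5 mm thick, no lid; it does not move. Origin: centre of its underside on the bench; x along its long side (yaw within 0.2 rad), z up
- flask: brass denture flask (a closed solid metal mould, the heaviest part, 0.55 to 0.85 kg): a plain block with stepped ends and small steel bolts on top, 64 mm wide (x), 100 mm long (y), 44 mm high (46 mm over the bolts). The 64 mm wide part is the middle 72 mm of the length. Origin: centre of its underside, z up. It lies on the bench between tray and box
- cast_a: full-arch dental cast in cream stone with a raised horseshoe row of teeth on top: D-shaped flat base 65 x 58 mm (rounded end at its -x), 14 mm thick, 26 mm high over the teeth, about 90 g. Origin: underside, near the middle; z up as it lies on the tray. It starts on the tray near the back wall
- cast_b: full-arch dental cast in cream stone with a raised horseshoe row of teeth on top: D-shaped flat base 65 x 58 mm (rounded end at its -x), 14 mm thick, 26 mm high over the teeth, about 90 g. Origin: underside, near the middle; z up as it lies on the tray. It starts on the tray beside the other, near the back wall
- cast_c: part-arch dental cast in cream stone with a single row of teeth on top: bar-shaped base 30 mm (x) x 64 mm (y) x 14 mm, 26 mm high over the teeth, about 60 g. Origin: centre of its underside. It starts on the tray near the open edge
- cast_a_mid (a point): the middle of cast_a, 13 mm above its underside, whichever way it lies
- cast_b_mid (a point): the middle of cast_b, 13 mm above its underside, whichever way it lies
- cast_c_mid (a point): the middle of cast_c, 13 mm above its underside, whichever way it lies
- bench_cast: a pinkish full-arch cast, 65 x 58 x 26 mm, lying directly on the bench beyond the flask: not part of the job, leave it
- jar_a: white closed jar, 70 mm in diameter, 75 mm high, between robot and flask: leave it
- jar_b: white closed jar, 70 mm in diameter, 75 mm high, at the right side: leave it
- bowl: dark rubber mixing bowl, 110 mm across, 60 mm high, beyond the mat, left of the middle: leave it
- carton: closed cardboard carton 60 x 120 x 35 mm beyond the mat, right of the middle: leave it
- spatula: spatula with a dark wooden handle, 190 mm long, lying at the left side: leave it
There are look-alikes about, which are no part of the job. What is shaped like the cast_b but purple is not meant.

How it is judged:
By the outcome, as a careful person would: the job done as asked, in the order asked, and still so for the second after the job is handed in, with the robot touching nothing.
It also fails if it takes over 70 s, if anything falls off the work surface, if the arm or the gripper's body presses on something with over 40 N, if the wrist force passes 120 N, or if a joint passes its speed limit or range.

## Working session

There is one attempt and no reset: what is moved stays moved. The work goes in short steps, Python scripts to look and compute and a tool call to move; the robot and the scene stay as the last step left them, time stands still between calls to the robot, and variables do not carry over. Pictures are saved under pics/ and viewed, at most 10 in all, crops included, and the job is handed in when it is done.

Besides the shell and the picture viewer there is one more tool, called after "Call:" by a JSON object that holds its "name" and its "arguments". servo_tool: Moves the arm, as the interface text tells. Its arguments: {"type":"object","properties":{"steps":{"type":"array","items":{"type":"object","properties":{"dx":{"type":"number"},"dy":{"type":"number"},"dz":{"type":"number"},"yaw":{"type":"number"}}}},"hand":{"type":"number"}},"required":["steps"]}

```bash
mkdir -p pics; ls; cat > h.py <<'E'
import numpy as np, cv2
from station import sensors, cams, models
def world(p,u,v,z=None,r=2):
    E=p["extrinsics"]; d=np.array([(u-p["cx"])/p["fx"],(v-p["cy"])/p["fy"],1.])
    if z is None:
        w=p["depth"][int(v)-r:int(v)+r+1,int(u)-r:int(u)+r+1]; s=np.median(w[w>0])
    else:
        s=(z-E[2,3])/(E[:3,:3]@d)[2]
    return E[:3,:3]@(d*s)+E[:3,3]
def cloud(p):
    v,u=np.mgrid[:384,:512]; d=p["depth"]
    P=np.stack([(u-p["cx"])/p["fx"]*d,(v-p["cy"])/p["fy"]*d,d],-1)
    return P@p["extrinsics"][:3,:3].T+p["extrinsics"][:3,3]
E
python3 - <<'E'
from h import *
a=cams.capture("top"); b=cams.capture("scene")
cv2.imwrite("pics/top.png",cv2.resize(a["frame"],(800,600))); cv2.imwrite("pics/scene.png",cv2.resize(b["frame"],(800,600)))
print(a["extrinsics"].round(3).tolist(),b["extrinsics"].round(3).tolist())
for n in ["tray","tray_grip","tray_lip","case_box","flask","cast_a","cast_c","bench_cast","jar_a"]:
    for r in models.spot_point(n,a)[:4]:
        u,v=r["pixel"]; print(n,np.round([u,v,r["confidence"]],2),world(a,u,v).round(3))
print(sensors.get_obs())
E
```

```text
pics
[[-0.051, -0.976, 0.213, 0.319], [-0.999, 0.051, -0.006, -0.002], [-0.005, -0.213, -0.977, 1.274], [0.0, 0.0, 0.0, 1.0]] [[-0.834, 0.348, -0.428, 1.071], [0.552, 0.557, -0.621, 0.758], [0.022, -0.754, -0.657, 0.87], [0.0, 0.0, 0.0, 1.0]]
tray [319.6  209.9    0.88] [ 0.528 -0.229  0.002]
tray [309.7  196.8    0.47] [ 0.575 -0.195  0.017]
tray [313.8  219.2    0.34] [ 0.493 -0.202  0.021]
tray_grip [325.5  200.9    0.97] [ 0.541 -0.233  0.104]
case_box [187.2  216.3    0.95] [0.529 0.246 0.004]
flask [253.   219.5    0.71] [0.5   0.011 0.044]
flask [311.5  217.9    0.67] [ 0.498 -0.194  0.022]
cast_a [309.4  196.1    0.68] [ 0.577 -0.194  0.017]
cast_a [332.   199.6    0.63] [ 0.56  -0.273  0.018]
cast_a [345.2  256.3    0.62] [ 0.36  -0.3    0.017]
cast_a [310.9  216.6    0.44] [ 0.503 -0.192  0.023]
cast_c [309.4  196.1    0.68] [ 0.577 -0.194  0.017]
cast_c [332.   199.6    0.63] [ 0.56  -0.273  0.018]
cast_c [345.2  256.3    0.62] [ 0.36  -0.3    0.017]
cast_c [310.9  216.6    0.44] [ 0.503 -0.192  0.023]
bench_cast [261.4  166.     0.54] [ 0.699 -0.029  0.014]
jar_a [261.6  
[... 151 characters left out ...]
{'time': 0.55, 'q': array([ 1.23017866,  0.6284172 ,  0.03849651,  1.51741545, -0.0270061 ,
        0.99626639, -0.01996877]), 'qvel': array([-0.00207726,  0.00034122, -0.00027154, -0.0003718 ,  0.00014454,
        0.00044744,  0.00027684]), 'effort': array([ 1.27107272e-03, -5.49229038e+01,  1.14234991e+00, -1.86826372e+01,
       -5.23727608e-02,  1.62746594e-02,  4.51801020e-05]), 'tool_pos': array([ 0.17642569, -0.6256146 ,  0.21646225]), 'tool_rot': array([9.90573882e-01, 1.36979501e-01, 2.19031001e-05, 2.50416038e-06]), 'force': array([-0.75669263,  0.45196842, -0.10272087]), 'torque': array([-0.04753222, -0.04809603, -0.01088631]), 'grasp_force': 0.0, 'finger_gap': 0.0938839098133787}
```

View pics/top.png

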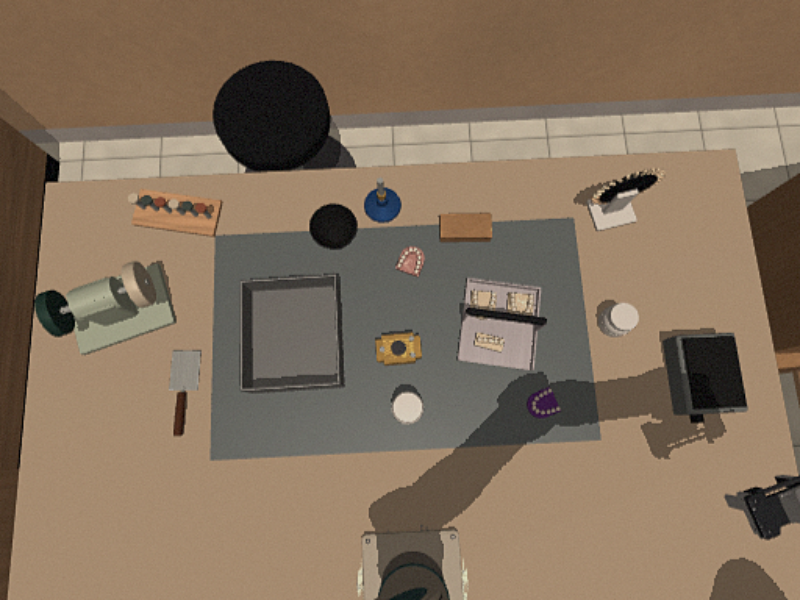

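View pics/scene.png

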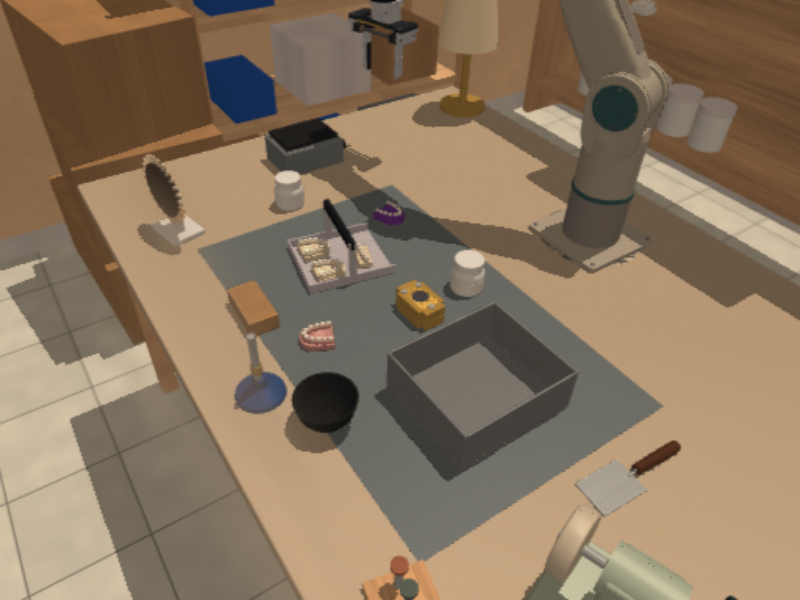

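Top view (800 px scale): tray at (500,322), flask at (399,348), grey box at (291,332) and jars at (407,407) and (620,318). The purple look-alike is at (544,403) and the pink bench cast at (411,261). The three cream casts on the tray are the ones to move. Next I'll measure the yaws and check an enlarged crop.

```bash
cat >> h.py <<'E'
from scipy.spatial.transform import Rotation as R
def go(t,ang=None):
    o=sensors.get_obs(); M=R.from_quat(o["tool_rot"]).as_matrix()
    d=M.T@(np.array(t)-o["tool_pos"])*1000
    cur=np.arctan2(M[1,1],M[0,1]); y=0 if ang is None else -((ang-cur+np.pi)%(2*np.pi)-np.pi)
    return d.round(1).tolist(), round(float(y),3)
def rect(P,lo,hi):
    m=(P[...,0]>lo[0])&(P[...,0]<hi[0])&(P[...,1]>lo[1])&(P[...,1]<hi[1])&(P[...,2]>lo[2])&(P[...,2]<hi[2])
    q=(P[m][:,:2]*1000).astype(np.float32); r=cv2.minAreaRect(q); return m.sum(),np.round(r[0],1),np.round(r[1],1),round(r[2],1), np.median(P[m],0).round(4)
E
python3 - <<'E'
from h import *
a=cams.capture("top"); P=cloud(a)
print("flask",rect(P,(.42,-.07,.025),(.58,.09,.06)))
print("bar",rect(P,(.44,-.36,.09),(.65,-.1,.13)))
print("tray",rect(P,(.40,-.36,.003),(.68,-.1,.13)))
print("box",rect(P,(.36,.09,.075),(.7,.4,.12)))
print("bowl",rect(P,(.62,.0,.03),(.9,.25,.12)))
f=a["frame"][150:290,140:360]; cv2.imwrite("pics/crop.png",cv2.resize(f,(786,500),interpolation=cv2.INTER_CUBIC))
x=np.array([.5,0,.2]); print(go([.5,.01,.2],0.0))
E
```

```text
flask (np.int64(505), array([489.1,   6.3]), array([64. , 99.8]), 2.6, array([0.4885, 0.0064, 0.0435]))
bar (np.int64(265), array([ 537.3, -226.2]), array([170.4,  15.5]), 78.9, array([ 0.5366, -0.2239,  0.1061]))
tray (np.int64(2407), array([ 539.8, -230. ]), array([279.6, 259.5]), 0.0, array([ 0.5351, -0.2245,  0.0076]))
box (np.int64(533), array([530.6, 237.1]), array([240.3, 208.1]), 0.7, array([0.5381, 0.2408, 0.0879]))
bowl (np.int64(584), array([750.1, 140.1]), array([132.8, 291. ]), 61.5, array([0.7703, 0.1579, 0.0557]))
([483.9, -524.0, 16.5], -1.296)
```

View pics/crop.png

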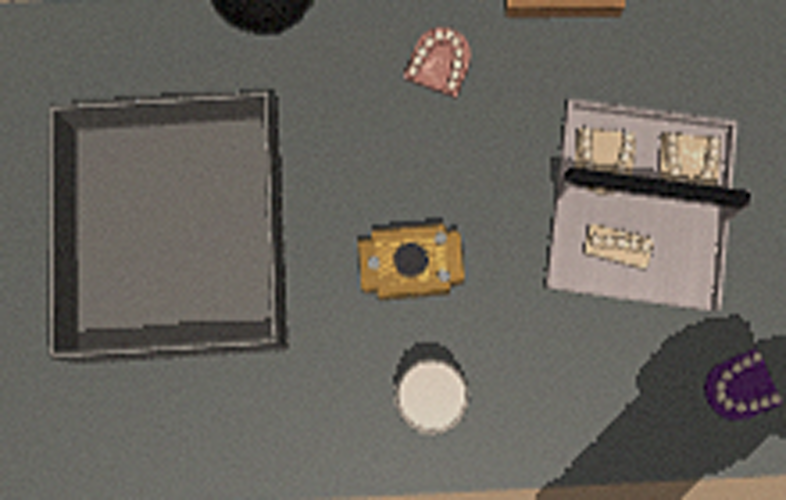

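Crop: the flask is the brass block at (411,262), the only one of its kind. The tray's cream casts are at (605,148), (690,155) and (618,245). The pink cast at (440,60) and the purple one at (745,385) are not part of the job. Now I'll move to the flask.

```bash
python3 -c "
from h import *
print(go([.489,.0063,.15],.045))"
```

```text
([472.3, -523.4, 66.5], -1.341)
```

Call:
{"name": "servo_tool", "arguments": {"steps": [{"dx":29,"dy":-32,"yaw":-0.14},{"dx":58,"dy":-64,"yaw":-0.28},{"dx":87,"dy":-96,"yaw":-0.42},{"dx":116,"dy":-128,"yaw":-0.56},{"dx":145,"dy":-160,"yaw":-0.7},{"dx":174,"dy":-192,"yaw":-0.84},{"dx":203,"dy":-224,"yaw":-0.98},{"dx":232,"dy":-256,"yaw":-1.12}]}}

```text
invalid input
```

```bash
python3 -c "
from h import *
print(go([.489,.0063,.15],.045))"
```

```text
([472.3, -523.4, 66.5], -1.341)
```

Call:
{"name": "servo_tool", "arguments": {"steps": [{"dx":29,"dy":-32,"dz":0,"yaw":-0.14},{"dx":58,"dy":-64,"dz":0,"yaw":-0.28},{"dx":87,"dy":-96,"dz":0,"yaw":-0.42},{"dx":116,"dy":-128,"dz":0,"yaw":-0.56},{"dx":145,"dy":-160,"dz":0,"yaw":-0.7},{"dx":174,"dy":-192,"dz":0,"yaw":-0.84},{"dx":203,"dy":-224,"dz":0,"yaw":-0.98},{"dx":232,"dy":-256,"dz":0,"yaw":-1.12}]}}

```text
time: 1.4
tool_pos: [0.3309, -0.3149, 0.2169]
tool_rot: [0.765, 0.644, 0.0, 0.001]
force: [0.7, -0.6, 0.9]
finger_gap: 0.0941
grasp_force: 0.0
```

```bash
python3 -c "
from h import *
print(go([.489,.0063,.15],.045))"
```

```text
([343.4, 101.2, 66.7], -0.216)
```

Call:
{"name": "servo_tool", "arguments": {"steps": [{"dx":42,"dy":12,"dz":0,"yaw":-0.06},{"dx":85,"dy":25,"dz":0,"yaw":-0.12},{"dx":128,"dy":38,"dz":10,"yaw":-0.2},{"dx":170,"dy":50,"dz":20,"yaw":-0.2},{"dx":213,"dy":62,"dz":30,"yaw":-0.2},{"dx":256,"dy":75,"dz":40,"yaw":-0.2},{"dx":298,"dy":88,"dz":40,"yaw":-0.2},{"dx":320,"dy":94,"dz":40,"yaw":-0.2}]}}

```text
time: 2.2
tool_pos: [0.4806, -0.0135, 0.1766]
tool_rot: [0.697, 0.717, 0.001, -0.0]
force: [0.0, -0.5, 0.1]
finger_gap: 0.0938
grasp_force: 0.0
```

```bash
python3 -c "
from h import *
p=cams.capture('wrist'); P=cloud(p)
m=rect(P,(.42,-.07,.03),(.58,.09,.06)); print(m)
print(go([.489,.0063,.15],.045)); print(go(list(m[1]/1000)+[.018],.045),sensors.get_obs()['tool_pos'])
cv2.imwrite('pics/w1.png',p['frame'])"
```

```text
(np.int64(4464), array([490.9,   5.3]), array([64. , 99.8]), 2.2, array([0.4907, 0.0083, 0.0441]))
([16.6, 7.4, 27.0], -0.014)
([15.0, 8.7, 159.0], -0.014) [ 0.48203911 -0.01064057  0.17692168]
```

View pics/w1.png

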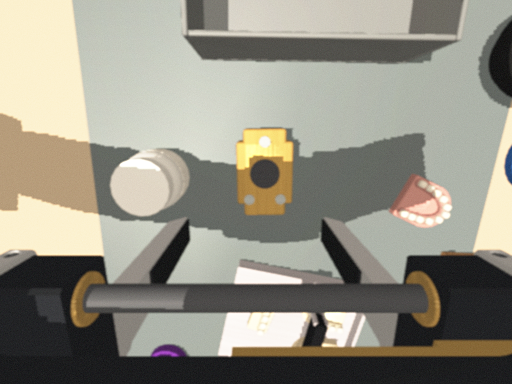

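The wrist view shows the flask at (264,172), between the open fingers, with the jar clear at (150,182). I'll centre over the flask and go down.

Call:
{"name": "servo_tool", "arguments": {"steps": [{"dx":15,"dy":8.5,"dz":0,"yaw":-0.01},{"dx":15,"dy":8.5,"dz":0,"yaw":-0.01},{"dx":15,"dy":8.5,"dz":35,"yaw":-0.01},{"dx":15,"dy":8.5,"dz":70,"yaw":-0.01},{"dx":15,"dy":8.5,"dz":100,"yaw":-0.01},{"dx":15,"dy":8.5,"dz":125,"yaw":-0.01},{"dx":15,"dy":8.5,"dz":145,"yaw":-0.01},{"dx":15,"dy":8.5,"dz":145,"yaw":-0.01}]}}

```text
time: 3.05
tool_pos: [0.4848, -0.004, 0.0296]
tool_rot: [0.695, 0.719, -0.002, -0.001]
force: [-0.9, 0.1, 0.7]
finger_gap: 0.0939
grasp_force: 0.0
```

```bash
python3 -c "
from h import *
print(go([.4905,.0058,.018],.04),sensors.get_obs()['tool_pos'])"
```

```text
([9.6, 6.1, 11.6], -0.007) [ 0.48478901 -0.0039745   0.02961675]
```

Call:
{"name": "servo_tool", "arguments": {"steps": [{"dx":9.5,"dy":6,"dz":6,"yaw":0},{"dx":9.5,"dy":6,"dz":11.5,"yaw":0},{"dx":9.5,"dy":6,"dz":11.5,"yaw":0}]}}

```text
time: 3.35
tool_pos: [0.4931, 0.0076, 0.0202]
tool_rot: [0.695, 0.719, 0.0, 0.0]
force: [-0.4, 0.1, 1.0]
finger_gap: 0.0941
grasp_force: 0.0
```

```bash
python3 -c "
from h import *
print(go([.4905,.0058,.018],.04),sensors.get_obs()['tool_pos'])"
```

```text
([-1.7, -2.7, 2.2], -0.005) [0.49314651 0.00757737 0.02024328]
```

Call:
{"name": "servo_tool", "arguments": {"hand": 40, "steps": [{"dx":-1.5,"dy":-2.5,"dz":1,"yaw":0},{"dx":-1.5,"dy":-2.5,"dz":1,"yaw":0},{"dx":-1.5,"dy":-2.5,"dz":1,"yaw":0},{"dx":-1.5,"dy":-2.5,"dz":1,"yaw":0},{"dx":-1.5,"dy":-2.5,"dz":1,"yaw":0},{"dx":-1.5,"dy":-2.5,"dz":1,"yaw":0}]}}

```text
time: 3.95
tool_pos: [0.4906, 0.0055, 0.0192]
tool_rot: [0.695, 0.719, 0.0, 0.0]
force: [1.5, -0.8, 3.6]
finger_gap: 0.0636
grasp_force: 30.0
```

Call:
{"name": "servo_tool", "arguments": {"steps": [{"dx":0,"dy":0,"dz":-20,"yaw":0},{"dx":0,"dy":0,"dz":-60,"yaw":0},{"dx":0,"dy":0,"dz":-100,"yaw":0},{"dx":0,"dy":0,"dz":-140,"yaw":0},{"dx":0,"dy":0,"dz":-160,"yaw":0},{"dx":0,"dy":0,"dz":-160,"yaw":0}]}}

```text
time: 4.55
tool_pos: [0.4913, 0.0056, 0.1809]
tool_rot: [0.695, 0.719, 0.001, 0.002]
force: [1.0, 0.9, -6.7]
finger_gap: 0.0634
grasp_force: 30.0
```

```bash
python3 -c "
from h import *
print(go([.5306,.237,.18],.012),sensors.get_obs())"
```

```text
([229.9, 47.0, 1.1], 0.022) {'time': 4.55, 'q': array([ 0.20068297,  0.47349973, -0.38106017,  1.98689303,  0.26000824,
        0.72336108, -0.30430568]), 'qvel': array([-0.01486647,  0.06134982,  0.02731913,  0.04986197,  0.01963516,
       -0.0445997 , -0.01795105]), 'effort': array([  0.33892329, -45.6797719 ,  -3.49706858, -15.74754953,
        -0.1894303 ,   0.53153364,   0.14054779]), 'tool_pos': array([0.49133701, 0.00564246, 0.18089602]), 'tool_rot': array([0.69511937, 0.71889114, 0.00149472, 0.00153388]), 'force': array([ 1.04265882,  0.85098599, -6.70731917]), 'torque': array([-0.03408007, -0.14133298, -0.04834467]), 'grasp_force': 29.991044998168945, 'finger_gap': 0.06342021062313469}
```

Call:
{"name": "servo_tool", "arguments": {"steps": [{"dx":40,"dy":8,"dz":0,"yaw":0.02},{"dx":80,"dy":18,"dz":0,"yaw":0.02},{"dx":120,"dy":30,"dz":0,"yaw":0.02},{"dx":160,"dy":43,"dz":0,"yaw":0.02},{"dx":200,"dy":56,"dz":0,"yaw":0.02},{"dx":230,"dy":61,"dz":0,"yaw":0.02},{"dx":230,"dy":61,"dz":0,"yaw":0.02},{"dx":230,"dy":61,"dz":0,"yaw":0.02}]}}

```text
time: 5.35
tool_pos: [0.5413, 0.2375, 0.176]
tool_rot: [0.701, 0.713, -0.003, -0.001]
force: [0.2, -1.1, -5.6]
finger_gap: 0.0636
grasp_force: 30.0
```

```bash
python3 -c "
from h import *
print(go([.545,.237,.025],.012),sensors.get_obs()['tool_pos'])"
```

```text
([-0.2, 4.5, 151.0], 0.004) [0.54127541 0.23747496 0.17602971]
```

Call:
{"name": "servo_tool", "arguments": {"steps": [{"dx":0,"dy":4,"dz":40,"yaw":0},{"dx":0,"dy":4,"dz":80,"yaw":0},{"dx":0,"dy":4,"dz":110,"yaw":0},{"dx":0,"dy":4,"dz":130,"yaw":0},{"dx":0,"dy":4,"dz":140,"yaw":0},{"dx":0,"dy":4,"dz":140,"yaw":0},{"dx":0,"dy":4,"dz":140,"yaw":0}]}}

```text
time: 6.05
tool_pos: [0.5478, 0.2372, 0.0394]
tool_rot: [0.702, 0.712, 0.0, 0.0]
force: [-1.3, 0.6, -5.1]
finger_gap: 0.0637
grasp_force: 30.0
```

```bash
python3 -c "
from h import *
print(go([.545,.237,.025],.012),sensors.get_obs()['tool_pos'])"
```

```text
([-0.2, -2.8, 14.4], 0.001) [0.54776619 0.23720492 0.03935413]
```

Going down the last few millimetres slowly, watching the force.

Call:
{"name": "servo_tool", "arguments": {"steps": [{"dx":0,"dy":0,"dz":4,"yaw":0},{"dx":0,"dy":0,"dz":8,"yaw":0},{"dx":0,"dy":0,"dz":11,"yaw":0},{"dx":0,"dy":0,"dz":13,"yaw":0},{"dx":0,"dy":0,"dz":13,"yaw":0},{"dx":0,"dy":0,"dz":13,"yaw":0}]}}

```text
time: 6.65
tool_pos: [0.5473, 0.2377, 0.026]
tool_rot: [0.702, 0.712, 0.0, 0.0]
force: [1.3, -0.4, -5.3]
finger_gap: 0.0636
grasp_force: 30.0
```

Call:
{"name": "servo_tool", "arguments": {"steps": [{"dx":0,"dy":0,"dz":0.7,"yaw":0},{"dx":0,"dy":0,"dz":1.4,"yaw":0},{"dx":0,"dy":0,"dz":2,"yaw":0},{"dx":0,"dy":0,"dz":2,"yaw":0}]}}

```text
time: 7.05
tool_pos: [0.5474, 0.2376, 0.0243]
tool_rot: [0.702, 0.712, 0.0, 0.0]
force: [-0.1, -0.9, -3.3]
finger_gap: 0.0635
grasp_force: 30.0
```

Call:
{"name": "servo_tool", "arguments": {"steps": [{"dx":0,"dy":0,"dz":0.7,"yaw":0},{"dx":0,"dy":0,"dz":1,"yaw":0},{"dx":0,"dy":0,"dz":1,"yaw":0}]}}

```text
time: 7.35
tool_pos: [0.5474, 0.2376, 0.0243]
tool_rot: [0.702, 0.712, 0.0, 0.0]
force: [-4.0, -2.3, 6.6]
finger_gap: 0.0637
grasp_force: 30.0
```

Call:
{"name": "servo_tool", "arguments": {"hand": 90, "steps": [{"dx":0,"dy":0,"dz":0,"yaw":0},{"dx":0,"dy":0,"dz":0,"yaw":0},{"dx":0,"dy":0,"dz":0,"yaw":0},{"dx":0,"dy":0,"dz":0,"yaw":0},{"dx":0,"dy":0,"dz":-20,"yaw":0},{"dx":0,"dy":0,"dz":-60,"yaw":0},{"dx":0,"dy":0,"dz":-110,"yaw":0},{"dx":0,"dy":0,"dz":-160,"yaw":0}]}}

```text
time: 8.15
tool_pos: [0.5469, 0.2374, 0.1843]
tool_rot: [0.702, 0.712, -0.001, -0.0]
force: [1.1, 0.7, 0.4]
finger_gap: 0.09
grasp_force: 0.0
```

```bash
python3 -c "
from h import *
p=cams.capture('top'); P=cloud(p)
print('flask',rect(P,(.43,.15,.03),(.63,.33,.062)))
print('bar',rect(P,(.44,-.36,.096),(.65,-.1,.13)))
print(go([.538,-.226,.2],-.19),sensors.get_obs()['tool_pos'])"
```

```text
flask (np.int64(0), array([0., 0.]), array([0., 0.]), 0.0, array([nan, nan, nan]))
bar (np.int64(243), array([ 538.1, -225.8]), array([169.2,  16.6]), 79.0, array([ 0.5366, -0.2265,  0.1064]))
([-466.0, -19.8, -10.0], 0.204) [0.55143145 0.24029869 0.19298148]
  return _methods._mean(a, axis=axis, dtype=dtype,
  ret = um.true_divide(
```

Call:
{"name": "servo_tool", "arguments": {"steps": [{"dx":-45,"dy":-2,"dz":-5,"yaw":0.03},{"dx":-94,"dy":-4,"dz":-10,"yaw":0.06},{"dx":-143,"dy":-6,"dz":-10,"yaw":0.09},{"dx":-192,"dy":-8,"dz":-10,"yaw":0.12},{"dx":-241,"dy":-10,"dz":-10,"yaw":0.15},{"dx":-290,"dy":-12,"dz":-10,"yaw":0.18},{"dx":-339,"dy":-15,"dz":-10,"yaw":0.2},{"dx":-385,"dy":-17,"dz":-10,"yaw":0.2}]}}

```text
time: 9.0
tool_pos: [0.5353, -0.15, 0.1929]
tool_rot: [0.77, 0.638, -0.0, 0.0]
force: [-0.3, 0.0, -0.3]
finger_gap: 0.0899
grasp_force: 0.0
```

```bash
python3 -c "
from h import *
p=cams.capture('top'); P=cloud(p)
print('flask',rect(P,(.43,.15,.03),(.63,.33,.062)))
for c in ['wrist']:
  p=cams.capture(c); P=cloud(p)
  print('bar',rect(P,(.44,-.36,.098),(.65,-.1,.115)))
cv2.imwrite('pics/w2.png',p['frame'])
print(go([.538,-.226,.2],-.19),sensors.get_obs()['tool_pos'])"
```

```text
flask (np.int64(511), array([545.3, 237.8]), array([64. , 99.2]), 1.7, array([0.5433, 0.237 , 0.0483]))
bar (np.int64(1697), array([ 539.4, -227.1]), array([170.1,  15.6]), 79.4, array([ 0.5437, -0.201 ,  0.1077]))
([-67.3, 17.2, -7.3], -0.008) [ 0.53431179 -0.15663455  0.1923548 ]
```

View pics/w2.png

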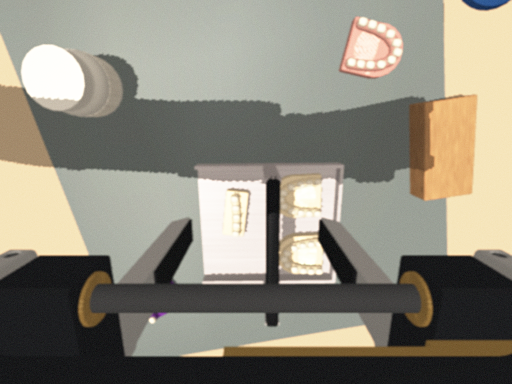

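The wrist view shows the black bar at (272,250) running between the fingers, with the casts at (237,212), (303,195) and (303,253). I'll go down onto the handle.

Call:
{"name": "servo_tool", "arguments": {"hand": 50, "steps": [{"dx":-35,"dy":9,"dz":0,"yaw":0},{"dx":-68,"dy":18,"dz":0,"yaw":0},{"dx":-68,"dy":18,"dz":10,"yaw":0},{"dx":-68,"dy":18,"dz":30,"yaw":0},{"dx":-68,"dy":18,"dz":50,"yaw":0},{"dx":-68,"dy":18,"dz":50,"yaw":0}]}}

```text
time: 9.7
tool_pos: [0.5389, -0.216, 0.1403]
tool_rot: [0.769, 0.639, -0.001, -0.003]
force: [0.7, -0.4, 0.3]
finger_gap: 0.0501
grasp_force: 0.0
```

```bash
python3 -c "
from h import *
print(go([.5388,-.2268,.088],-.188),sensors.get_obs()['tool_pos'])"
```

```text
([-10.7, 2.2, 52.3], 0.003) [ 0.53891812 -0.21596872  0.14030202]
```

Call:
{"name": "servo_tool", "arguments": {"steps": [{"dx":-8,"dy":1,"dz":15,"yaw":0},{"dx":-8,"dy":1,"dz":30,"yaw":0},{"dx":-8,"dy":1,"dz":45,"yaw":0},{"dx":-8,"dy":1,"dz":51,"yaw":0},{"dx":-8,"dy":1,"dz":51,"yaw":0},{"dx":-8,"dy":1,"dz":51,"yaw":0}]}}

```text
time: 10.3
tool_pos: [0.5409, -0.2259, 0.0925]
tool_rot: [0.77, 0.638, 0.0, 0.0]
force: [-0.1, -0.4, 1.3]
finger_gap: 0.0504
grasp_force: 0.0
```

```bash
python3 -c "
from h import *
print(go([.5388,-.2268,.088],-.188),sensors.get_obs()['tool_pos'])"
```

```text
([-1.3, -1.9, 4.5], 0.002) [ 0.54091375 -0.22589411  0.09249919]
```

Call:
{"name": "servo_tool", "arguments": {"hand": 5, "steps": [{"dx":-1,"dy":-2,"dz":4,"yaw":0},{"dx":-1,"dy":-2,"dz":4,"yaw":0},{"dx":-1,"dy":-2,"dz":4,"yaw":0},{"dx":-1,"dy":-2,"dz":4,"yaw":0},{"dx":-1,"dy":-2,"dz":4,"yaw":0},{"dx":-1,"dy":-2,"dz":4,"yaw":0},{"dx":-1,"dy":-2,"dz":4,"yaw":0}]}}

```text
time: 11.0
tool_pos: [0.5388, -0.2265, 0.0883]
tool_rot: [0.77, 0.638, 0.0, 0.001]
force: [2.0, 0.6, 0.4]
finger_gap: 0.014
grasp_force: 30.0
```

Call:
{"name": "servo_tool", "arguments": {"steps": [{"dx":0,"dy":0,"dz":-5,"yaw":0},{"dx":0,"dy":0,"dz":-20,"yaw":0},{"dx":0,"dy":0,"dz":-45,"yaw":0},{"dx":0,"dy":0,"dz":-75,"yaw":0},{"dx":0,"dy":0,"dz":-105,"yaw":0},{"dx":0,"dy":0,"dz":-125,"yaw":0},{"dx":0,"dy":0,"dz":-130,"yaw":0},{"dx":0,"dy":0,"dz":-130,"yaw":0}]}}

```text
time: 11.8
tool_pos: [0.5374, -0.2263, 0.2177]
tool_rot: [0.77, 0.638, -0.0, -0.0]
force: [-0.4, -0.4, -6.5]
finger_gap: 0.0139
grasp_force: 30.0
```

```bash
python3 -c "
from h import *
o=sensors.get_obs(); print(go([.545,.237,.22],.012),o['tool_pos'],o['torque'],o['force'])"
```

```text
([456.7, -78.2, -2.3], -0.198) [ 0.53740879 -0.22626856  0.21767337] [0.00090353 0.00912524 0.01679135] [-0.44787169 -0.36724969 -6.53064761]
```

Call:
{"name": "servo_tool", "arguments": {"steps": [{"dx":12,"dy":-2,"dz":0,"yaw":-0.01},{"dx":38,"dy":-6,"dz":0,"yaw":-0.02},{"dx":76,"dy":-12,"dz":0,"yaw":-0.04},{"dx":120,"dy":-19,"dz":0,"yaw":-0.06},{"dx":164,"dy":-26,"dz":0,"yaw":-0.08},{"dx":200,"dy":-32,"dz":0,"yaw":-0.09},{"dx":222,"dy":-36,"dz":0,"yaw":-0.1},{"dx":230,"dy":-38,"dz":0,"yaw":-0.1}]}}

```text
time: 12.6
tool_pos: [0.5418, 0.0115, 0.2167]
tool_rot: [0.735, 0.678, -0.0, -0.002]
force: [1.0, 0.5, -5.6]
finger_gap: 0.0138
grasp_force: 30.0
```

```bash
python3 -c "
from h import *
o=sensors.get_obs(); print(go([.527,.237,.21],.012),o['tool_pos'],o['torque'],o['force'])"
```

```text
([223.6, -32.7, 7.3], -0.092) [0.54184128 0.01146846 0.21669085] [ 0.01829853 -0.06048985 -0.00462953] [ 0.99029919  0.5324103  -5.60464551]
```

Call:
{"name": "servo_tool", "arguments": {"steps": [{"dx":12,"dy":-2,"dz":0,"yaw":-0.01},{"dx":38,"dy":-6,"dz":0,"yaw":-0.02},{"dx":76,"dy":-12,"dz":0,"yaw":-0.04},{"dx":120,"dy":-19,"dz":0,"yaw":-0.06},{"dx":164,"dy":-26,"dz":0,"yaw":-0.08},{"dx":198,"dy":-30,"dz":0,"yaw":-0.09},{"dx":217,"dy":-32,"dz":0,"yaw":-0.09},{"dx":222,"dy":-33,"dz":0,"yaw":-0.09}]}}

```text
time: 13.4
tool_pos: [0.5289, 0.233, 0.2174]
tool_rot: [0.705, 0.709, 0.0, -0.001]
force: [-0.9, -0.1, -6.4]
finger_gap: 0.0138
grasp_force: 30.0
```

```bash
python3 -c "
from h import *
p=cams.capture('scene')
o=sensors.get_obs(); print(go([.527,.237,.154],.012),o['tool_pos'],o['torque'],o['force'])
P=cloud(cams.capture('top'))
print('bar',rect(P,(.44,.12,.215),(.65,.36,.25)))
cv2.imwrite('pics/s3.png',cv2.resize(p['frame'][120:340,200:420],(600,600)))"
```

```text
([5.3, -2.0, 63.4], -0.006) [0.52904371 0.23174476 0.21737046] [0.12284724 0.01461577 0.0024803 ] [ 0.01523532  0.42496642 -6.3896212 ]
bar (np.int64(66), array([527.7, 164.9]), array([36.8, 14.4]), 89.7, array([0.527 , 0.1596, 0.2348]))
```

View pics/s3.png

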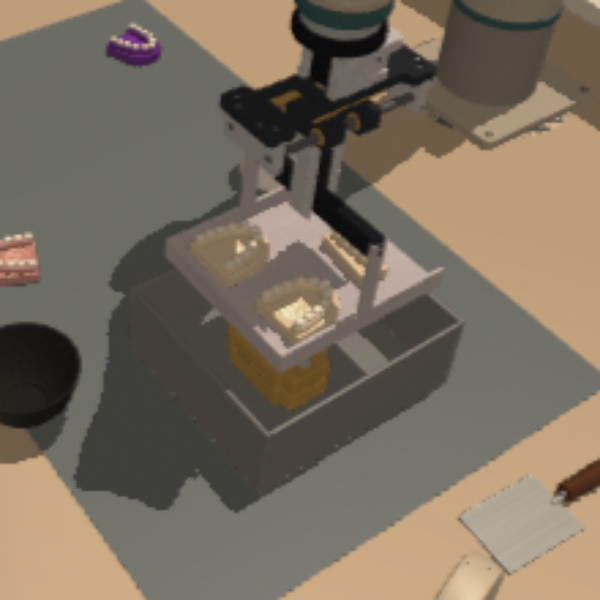

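The tray hangs level over the box with all three casts on it, at (230,250), (298,305) and (352,255). The flask is inside, at (280,360). I'll lower it until the lip is below the rim.

Call:
{"name": "servo_tool", "arguments": {"steps": [{"dx":5,"dy":-2,"dz":8,"yaw":0},{"dx":5,"dy":-2,"dz":22,"yaw":0},{"dx":5,"dy":-2,"dz":40,"yaw":0},{"dx":5,"dy":-2,"dz":54,"yaw":0},{"dx":5,"dy":-2,"dz":60,"yaw":0},{"dx":5,"dy":-2,"dz":60,"yaw":0}]}}

```text
time: 14.1
tool_pos: [0.5272, 0.2339, 0.1568]
tool_rot: [0.706, 0.708, -0.001, -0.0]
force: [0.2, -0.3, -6.9]
finger_gap: 0.0139
grasp_force: 30.0
```

```bash
python3 -c "
from h import *
o=sensors.get_obs(); print(go([.517,.237,.154],.012),o['tool_pos'],o['torque'],o['force'])"
```

```text
([3.1, -10.1, 2.9], -0.01) [0.5271606  0.23390012 0.1568499 ] [-0.02464429 -0.02876022 -0.00973772] [ 0.20546023 -0.29171881 -6.89715568]
```

Call:
{"name": "servo_tool", "arguments": {"steps": [{"dx":2,"dy":-5,"dz":1,"yaw":-0.005},{"dx":3,"dy":-10,"dz":2,"yaw":-0.005},{"dx":3,"dy":-15,"dz":2,"yaw":-0.005},{"dx":3,"dy":-20,"dz":2,"yaw":-0.005},{"dx":3,"dy":-20,"dz":2,"yaw":-0.005}]}}

```text
time: 14.6
tool_pos: [0.5112, 0.2393, 0.1578]
tool_rot: [0.704, 0.71, 0.004, 0.002]
force: [6.2, 0.2, -6.4]
finger_gap: 0.014
grasp_force: 30.0
```

Call:
{"name": "servo_tool", "arguments": {"steps": [{"dx":0,"dy":-4,"dz":-3,"yaw":0},{"dx":0,"dy":-8,"dz":-6,"yaw":0},{"dx":0,"dy":-12,"dz":-9,"yaw":0},{"dx":0,"dy":-12,"dz":-9,"yaw":0}]}}

```text
time: 15.0
tool_pos: [0.5022, 0.2392, 0.1679]
tool_rot: [0.704, 0.71, 0.006, 0.004]
force: [10.6, -1.5, -5.5]
finger_gap: 0.0154
grasp_force: 30.0
```

```bash
python3 -c "
from h import *
o=sensors.get_obs(); print(o['tool_pos'],o['torque'],o['force'])
P=cloud(cams.capture('scene'))
m=(P[...,0]>.40)&(P[...,0]<.66)&(P[...,1]>.325)&(P[...,1]<.345)&(P[...,2]>.06)&(P[...,2]<.2)
m=(P[...,0]>.40)&(P[...,0]<.66)&(P[...,1]>.17)&(P[...,1]<.31)&(P[...,2]>.06)&(P[...,2]<.2)
for x in np.arange(.40,.64,.02):
  k=m&(abs(P[...,0]-x)<.006); print(round(x,2),np.percentile(P[k][:,2],[5,25,50,75,95]).round(3) if k.sum()>5 else None)"
```

```text
[0.50224917 0.23924132 0.16793227] [-0.22977673 -3.17338601  0.00778767] [10.64812458 -1.47652776 -5.52618894]
0.4 None
0.42 [0.071 0.073 0.078 0.085 0.09 ]
0.44 [0.073 0.074 0.075 0.075 0.077]
0.46 [0.075 0.076 0.077 0.1   0.104]
0.48 [0.077 0.079 0.082 0.09  0.096]
0.5 [0.08  0.081 0.083 0.186 0.188]
0.52 [0.083 0.085 0.111 0.182 0.197]
0.54 [0.086 0.1   0.104 0.11  0.113]
0.56 [0.089 0.102 0.104 0.111 0.116]
0.58 [0.09  0.093 0.102 0.106 0.115]
0.6 [0.095 0.103 0.108 0.112 0.114]
0.62 None
```

Call:
{"name": "servo_tool", "arguments": {"steps": [{"dx":0,"dy":-5,"dz":-3,"yaw":0},{"dx":0,"dy":-10,"dz":-6,"yaw":0},{"dx":0,"dy":-15,"dz":-8,"yaw":0},{"dx":0,"dy":-20,"dz":-10,"yaw":0},{"dx":0,"dy":-20,"dz":-10,"yaw":0}]}}

```text
time: 15.55
tool_pos: [0.4849, 0.2399, 0.1794]
tool_rot: [0.704, 0.71, 0.009, 0.005]
force: [13.1, -0.4, -1.0]
finger_gap: 0.0184
grasp_force: 30.0
```

```bash
cat > s.py <<'E'
from h import *
o=sensors.get_obs(); print(o['tool_pos'],o['force'],o['finger_gap'])
p=cams.capture('scene'); P=cloud(p)
m=(P[...,0]>.40)&(P[...,0]<.66)&(P[...,1]>.17)&(P[...,1]<.31)&(P[...,2]>.01)&(P[...,2]<.22)
for x in np.arange(.42,.64,.02):
  k=m&(abs(P[...,0]-x)<.006); print(round(x,2),np.percentile(P[k][:,2],[5,25,50,75,95]).round(3) if k.sum()>5 else None)
import sys
if len(sys.argv)>1: cv2.imwrite('pics/%s.png'%sys.argv[1],cv2.resize(p['frame'][120:340,200:420],(600,600)))
E
python3 s.py s4
```

```text
[0.48488986 0.23990075 0.17941345] [13.05363033 -0.38510693 -1.03500685] 0.018420051364191534
0.42 [0.062 0.068 0.072 0.079 0.087]
0.44 [0.071 0.073 0.074 0.075 0.077]
0.46 [0.078 0.081 0.104 0.107 0.194]
0.48 [0.086 0.088 0.095 0.196 0.201]
0.5 [0.091 0.093 0.181 0.199 0.216]
0.52 [0.038 0.1   0.115 0.125 0.128]
0.54 [0.023 0.107 0.122 0.128 0.132]
0.56 [0.028 0.049 0.113 0.129 0.139]
0.58 [0.013 0.026 0.047 0.124 0.133]
0.6 [0.123 0.128 0.134 0.139 0.143]
0.62 None
0.64 None
```

View pics/s4.png

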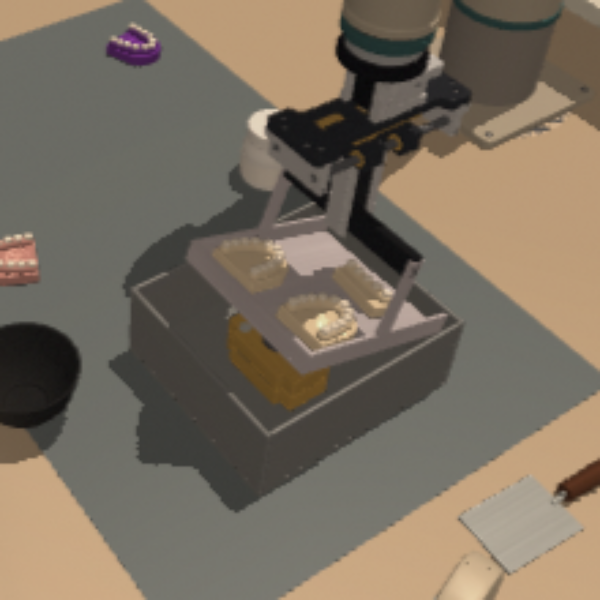

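The tray is tilted about 18°, with its lip at (430,325) resting inside the near wall below the rim. The casts are still on the tray, and the tilt works. I'll tilt further.

Call:
{"name": "servo_tool", "arguments": {"steps": [{"dx":0,"dy":-5,"dz":-2,"yaw":0},{"dx":0,"dy":-10,"dz":-4,"yaw":0},{"dx":0,"dy":-15,"dz":-6,"yaw":0},{"dx":0,"dy":-20,"dz":-8,"yaw":0},{"dx":0,"dy":-25,"dz":-10,"yaw":0},{"dx":0,"dy":-25,"dz":-10,"yaw":0}]}}

```text
time: 16.2
tool_pos: [0.4548, 0.2397, 0.1876]
tool_rot: [0.704, 0.71, 0.005, 0.002]
force: [6.3, 0.5, -4.5]
finger_gap: 0.0226
grasp_force: 30.0
```

```bash
python3 s.py
```

```text
[0.45480499 0.23971088 0.18760057] [ 6.27762067  0.4560627  -4.52892387] 0.022553730393943837
0.42 [0.023 0.073 0.084 0.088 0.091]
0.44 [0.083 0.089 0.102 0.206 0.217]
0.46 [0.096 0.113 0.19  0.195 0.201]
0.48 [0.095 0.099 0.116 0.198 0.215]
0.5 [0.107 0.111 0.115 0.12  0.124]
0.52 [0.042 0.048 0.052 0.123 0.126]
0.54 [0.025 0.047 0.049 0.051 0.135]
0.56 [0.02  0.046 0.048 0.05  0.051]
0.58 [0.017 0.042 0.167 0.174 0.18 ]
0.6 None
0.62 None
0.64 None
```

Call:
{"name": "servo_tool", "arguments": {"steps": [{"dx":0,"dy":-5,"dz":-1,"yaw":0},{"dx":0,"dy":-10,"dz":-2,"yaw":0},{"dx":0,"dy":-15,"dz":-3,"yaw":0},{"dx":0,"dy":-20,"dz":-4,"yaw":0},{"dx":0,"dy":-20,"dz":-4,"yaw":0}]}}

```text
time: 16.75
tool_pos: [0.4343, 0.2394, 0.1913]
tool_rot: [0.704, 0.71, 0.005, 0.002]
force: [6.1, 0.5, -3.9]
finger_gap: 0.0245
grasp_force: 30.0
```

```bash
python3 s.py s5
```

```text
[0.43433379 0.23942512 0.19129872] [ 6.13980009  0.47472394 -3.87785706] 0.024468531709756818
0.42 [0.015 0.074 0.086 0.09  0.214]
0.44 [0.092 0.188 0.193 0.197 0.201]
0.46 [0.098 0.11  0.118 0.201 0.214]
0.48 [0.125 0.13  0.133 0.135 0.14 ]
0.5 None
0.52 [0.043 0.047 0.048 0.05  0.051]
0.54 [0.02  0.047 0.049 0.05  0.052]
0.56 [0.041 0.05  0.194 0.198 0.202]
0.58 [0.013 0.02  0.033 0.044 0.05 ]
0.6 None
0.62 None
0.64 None
```

View pics/s5.png

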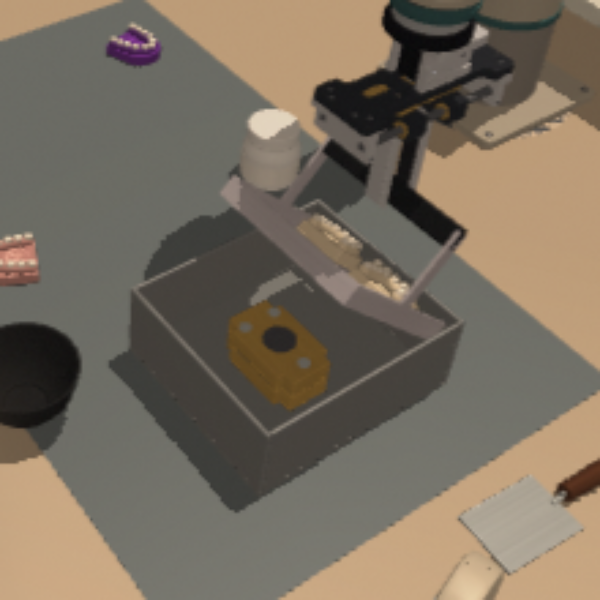

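The tray is tilted about 38°. The casts have slid down to the lip, against the wall inside the rim at (330,240) and (385,285). Drawing the lip back from the wall should let them drop.

Call:
{"name": "servo_tool", "arguments": {"steps": [{"dx":0,"dy":8,"dz":0,"yaw":0},{"dx":0,"dy":20,"dz":0,"yaw":0},{"dx":0,"dy":35,"dz":0,"yaw":0},{"dx":0,"dy":50,"dz":0,"yaw":0},{"dx":0,"dy":65,"dz":0,"yaw":0},{"dx":0,"dy":80,"dz":0,"yaw":0},{"dx":0,"dy":88,"dz":0,"yaw":0},{"dx":0,"dy":88,"dz":0,"yaw":0}]}}

```text
time: 17.6
tool_pos: [0.5192, 0.2382, 0.1883]
tool_rot: [0.704, 0.71, -0.0, -0.0]
force: [0.5, 0.6, -6.9]
finger_gap: 0.0138
grasp_force: 30.0
```

```bash
python3 s.py s6
```

```text
[0.51923193 0.23822671 0.18831282] [ 0.53900996  0.63701537 -6.8996532 ] 0.013774323698353557
0.42 [0.017 0.037 0.085 0.09  0.102]
0.44 [0.089 0.101 0.109 0.113 0.116]
0.46 [0.087 0.089 0.09  0.102 0.112]
0.48 [0.087 0.099 0.103 0.108 0.114]
0.5 [0.087 0.089 0.091 0.105 0.206]
0.52 [0.087 0.09  0.114 0.19  0.194]
0.54 [0.086 0.088 0.09  0.19  0.214]
0.56 [0.085 0.088 0.089 0.09  0.092]
0.58 [0.013 0.024 0.089 0.09  0.092]
0.6 [0.088 0.089 0.089 0.091 0.092]
0.62 [0.088 0.093 0.098 0.103 0.109]
0.64 None
```

View pics/s6.png

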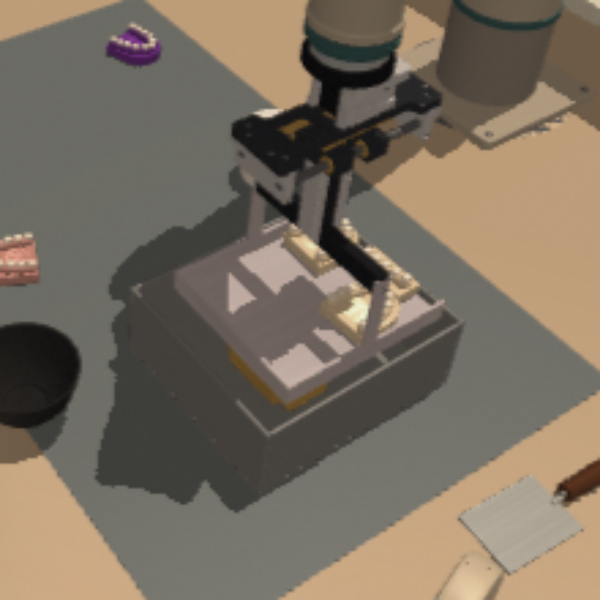

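The tray swung back level in the jaws, with the casts now at its open edge and still on it (force 6.9 N). The bar also slipped about 15 mm down the pads. I'll rest the tray on the flask top to take a firm grip again, then tilt once more and pull back quickly.

Call:
{"name": "servo_tool", "arguments": {"steps": [{"dx":0,"dy":8,"dz":4,"yaw":0},{"dx":0,"dy":17,"dz":10,"yaw":0},{"dx":0,"dy":24,"dz":18,"yaw":0},{"dx":0,"dy":25,"dz":24,"yaw":0},{"dx":0,"dy":25,"dz":27,"yaw":0},{"dx":0,"dy":25,"dz":27,"yaw":0}]}}

```text
time: 18.25
tool_pos: [0.5426, 0.2387, 0.1611]
tool_rot: [0.704, 0.71, -0.001, -0.0]
force: [0.0, -0.1, -6.9]
finger_gap: 0.0137
grasp_force: 30.0
```

```bash
python3 s.py
```

```text
[0.5425967  0.23872894 0.16109769] [ 0.04356743 -0.06526736 -6.86217714] 0.013700179123539612
0.42 [0.033 0.049 0.064 0.079 0.089]
0.44 None
0.46 [0.061 0.073 0.082 0.086 0.088]
0.48 [0.06  0.062 0.064 0.076 0.083]
0.5 [0.06  0.063 0.074 0.077 0.087]
0.52 [0.059 0.062 0.063 0.079 0.183]
0.54 [0.06  0.063 0.076 0.166 0.194]
0.56 [0.06  0.062 0.064 0.184 0.212]
0.58 [0.06  0.061 0.062 0.063 0.064]
0.6 [0.059 0.061 0.062 0.063 0.064]
0.62 [0.06  0.061 0.062 0.063 0.065]
0.64 [0.071 0.074 0.078 0.08  0.082]
```

Call:
{"name": "servo_tool", "arguments": {"steps": [{"dx":0,"dy":0,"dz":2,"yaw":0},{"dx":0,"dy":0,"dz":4,"yaw":0},{"dx":0,"dy":0,"dz":6,"yaw":0},{"dx":0,"dy":0,"dz":7,"yaw":0},{"dx":0,"dy":0,"dz":7,"yaw":0}]}}

```text
time: 18.8
tool_pos: [0.5434, 0.2389, 0.1549]
tool_rot: [0.704, 0.71, -0.0, -0.0]
force: [0.3, 0.2, -7.0]
finger_gap: 0.0136
grasp_force: 30.0
```

Call:
{"name": "servo_tool", "arguments": {"steps": [{"dx":0,"dy":0,"dz":1.5,"yaw":0},{"dx":0,"dy":0,"dz":3,"yaw":0},{"dx":0,"dy":0,"dz":3,"yaw":0}]}}

```text
time: 19.1
tool_pos: [0.5437, 0.2391, 0.1521]
tool_rot: [0.704, 0.71, 0.0, 0.0]
force: [0.4, 0.2, -5.5]
finger_gap: 0.0135
grasp_force: 30.0
```

Call:
{"name": "servo_tool", "arguments": {"hand": 17, "steps": [{"dx":0,"dy":0,"dz":1,"yaw":0},{"dx":0,"dy":0,"dz":1,"yaw":0},{"dx":0,"dy":0,"dz":6,"yaw":0},{"dx":0,"dy":0,"dz":12,"yaw":0},{"dx":0,"dy":0,"dz":15,"yaw":0},{"dx":0,"dy":0,"dz":15,"yaw":0}]}}

```text
time: 19.7
tool_pos: [0.5431, 0.2387, 0.1363]
tool_rot: [0.704, 0.71, -0.001, -0.0]
force: [0.7, 0.8, -0.1]
finger_gap: 0.0171
grasp_force: 0.0
```

Call:
{"name": "servo_tool", "arguments": {"hand": 5, "steps": [{"dx":0,"dy":0,"dz":0,"yaw":0},{"dx":0,"dy":0,"dz":0,"yaw":0},{"dx":0,"dy":0,"dz":0,"yaw":0}]}}

```text
time: 20.0
tool_pos: [0.5435, 0.2388, 0.1366]
tool_rot: [0.704, 0.71, -0.0, -0.0]
force: [0.8, 0.0, -5.6]
finger_gap: 0.0136
grasp_force: 30.0
```

Call:
{"name": "servo_tool", "arguments": {"steps": [{"dx":0,"dy":0,"dz":-3,"yaw":0},{"dx":0,"dy":0,"dz":-8,"yaw":0},{"dx":0,"dy":0,"dz":-14,"yaw":0},{"dx":0,"dy":0,"dz":-16,"yaw":0},{"dx":0,"dy":0,"dz":-16,"yaw":0}]}}

```text
time: 20.5
tool_pos: [0.5439, 0.2391, 0.1536]
tool_rot: [0.704, 0.71, 0.001, 0.0]
force: [-0.6, 0.4, -7.0]
finger_gap: 0.0134
grasp_force: 30.0
```

```bash
python3 s.py
```

```text
[0.54386588 0.23907973 0.15361088] [-0.59200262  0.36146921 -7.02535396] 0.013399879752627162
0.42 [0.038 0.052 0.066 0.08  0.089]
0.44 None
0.46 [0.069 0.076 0.088 0.093 0.096]
0.48 [0.068 0.069 0.071 0.082 0.091]
0.5 [0.068 0.07  0.079 0.085 0.095]
0.52 [0.068 0.07  0.071 0.084 0.112]
0.54 [0.068 0.07  0.083 0.173 0.192]
0.56 [0.068 0.07  0.072 0.181 0.211]
0.58 [0.068 0.069 0.07  0.071 0.072]
0.6 [0.068 0.069 0.07  0.071 0.073]
0.62 [0.068 0.069 0.07  0.071 0.072]
0.64 [0.074 0.079 0.084 0.088 0.089]
```

Call:
{"name": "servo_tool", "arguments": {"steps": [{"dx":0,"dy":-8,"dz":0,"yaw":0},{"dx":0,"dy":-20,"dz":0,"yaw":0},{"dx":0,"dy":-32,"dz":0,"yaw":0},{"dx":0,"dy":-42,"dz":-6,"yaw":0},{"dx":0,"dy":-52,"dz":-13,"yaw":0},{"dx":0,"dy":-62,"dz":-19,"yaw":0},{"dx":0,"dy":-72,"dz":-24,"yaw":0},{"dx":0,"dy":-80,"dz":-28,"yaw":0}]}}

```text
time: 21.35
tool_pos: [0.4696, 0.2395, 0.1838]
tool_rot: [0.704, 0.71, 0.007, 0.003]
force: [9.7, 0.3, -3.1]
finger_gap: 0.021
grasp_force: 30.0
```

Call:
{"name": "servo_tool", "arguments": {"steps": [{"dx":0,"dy":-8,"dz":-3,"yaw":0},{"dx":0,"dy":-16,"dz":-5,"yaw":0},{"dx":0,"dy":-24,"dz":-6,"yaw":0},{"dx":0,"dy":-24,"dz":-6,"yaw":0}]}}

```text
time: 21.75
tool_pos: [0.4426, 0.2393, 0.189]
tool_rot: [0.704, 0.71, 0.004, 0.002]
force: [6.5, 0.3, -3.6]
finger_gap: 0.0236
grasp_force: 30.0
```

```bash
python3 s.py s7
```

```text
[0.44264087 0.23930483 0.18896879] [ 6.49978469  0.32342229 -3.56223048] 0.023583175314177154
0.42 [0.018 0.073 0.084 0.089 0.201]
0.44 [0.085 0.102 0.199 0.201 0.204]
0.46 [0.095 0.109 0.185 0.196 0.216]
0.48 [0.099 0.103 0.107 0.128 0.134]
0.5 [0.115 0.118 0.121 0.123 0.126]
0.52 [0.04  0.047 0.048 0.05  0.051]
0.54 [0.02  0.047 0.048 0.05  0.052]
0.56 [0.03  0.048 0.052 0.192 0.195]
0.58 [0.014 0.025 0.041 0.05  0.181]
0.6 None
0.62 None
0.64 None
```

Call:
{"name": "servo_tool", "arguments": {"steps": [{"dx":0,"dy":48,"dz":-6,"yaw":0},{"dx":0,"dy":96,"dz":-14,"yaw":0},{"dx":0,"dy":143,"dz":-22,"yaw":0},{"dx":0,"dy":185,"dz":-26,"yaw":0},{"dx":0,"dy":195,"dz":-26,"yaw":0},{"dx":0,"dy":195,"dz":-26,"yaw":0}]}}

```text
time: 22.4
tool_pos: [0.6351, 0.2391, 0.212]
tool_rot: [0.705, 0.71, -0.0, -0.0]
force: [-1.2, -0.2, -5.2]
finger_gap: 0.0137
grasp_force: 30.0
```

```bash
python3 s.py s8; python3 -c "
from h import *
a=cams.capture('top'); print([ (np.round(r['pixel'],0).tolist(),round(r['confidence'],2),world(a,*r['pixel']).round(3).tolist()) for n in ['cast_a','cast_c'] for r in models.spot_point(n,a)[:6]])"
```

```text
[0.63508938 0.23911292 0.21203319] [-1.19356626 -0.16887015 -5.15201625] 0.013653614035484487
0.42 [0.015 0.036 0.055 0.074 0.089]
0.44 [0.024 0.027 0.03  0.032 0.065]
0.46 [0.016 0.022 0.043 0.064 0.071]
0.48 None
0.5 None
0.52 None
0.54 [0.017 0.11  0.113 0.126 0.138]
0.56 [0.017 0.113 0.126 0.133 0.139]
0.58 [0.014 0.125 0.128 0.135 0.139]
0.6 [0.111 0.113 0.114 0.116 0.127]
0.62 [0.111 0.113 0.114 0.115 0.212]
0.64 [0.112 0.114 0.2   0.214 0.218]
[([346.0, 256.0], 0.65, [0.359, -0.304, 0.015]), ([170.0, 202.0], 0.55, [0.425, 0.122, 0.763]), ([346.0, 256.0], 0.65, [0.359, -0.304, 0.015]), ([170.0, 202.0], 0.55, [0.425, 0.122, 0.763])]
```

```bash
cat > g.py <<'E'
from h import *
import sys
x0,x1,y0,y1=map(float,sys.argv[1:5]); P=cloud(cams.capture('scene')); st=.012
o=sensors.get_obs(); print(o['tool_pos'],o['force'])
for x in np.arange(x1,x0,-st):
  print(round(x,3),' '.join('%4d'%(np.max(P[k][:,2])*1000) if (k:=(abs(P[...,0]-x)<st/2)&(abs(P[...,1]-y)<st/2)&(P[...,2]<.25)&(P[...,2]>-.05)).any() else '   .' for y in np.arange(y1,y0,-st)))
E
python3 g.py .40 .74 .13 .345
```

```text
[0.63270875 0.24031519 0.21308005] [-0.02784678 -0.40498765 -4.70559885]
0.74    4    2    4    3    2    2    3    3    3    2    4    4    2   60   58   50   33   30
0.728    3  119  134  133  135  135  134  133  135  135  133  133  134  134  135  134  134   61
0.716    3  128  134  115  116  130  117  115  116  116  116  117  116  118  116  135  134   57
0.704    2  130  134  117  117  117  118  116  116  117  115  116  116  117  118  136  133    3
0.692    4    2  133  116  116  117  116  115  118  117  115  117  117  117  117  135  133    3
0.68    3  123  131  117  116  116  117  116  116  117  117  116  118  118  117  134  133    2
0.668    3    3  134  117  116  116  117  116  116  115  117  116  116  117  119  131  134    .
0.656   90  119  133  115  116  116  116  117  249  249  116  117  118  117  117  134  134    .
0.644   92   89  213  218  217  219  217  218  249  240  236  218  217  219  117  174  181    .
0.632   91  209  219  221  220  219  219  220  221  248  116  219  221  221  116  177  171    .
0.62   91    .  215  217  217  217  217  117  249  249  116  116  116
[... 1049 characters left out ...]
   .    .    .    .    .   91
0.476   92   89    .    .    4    7    8    6    .    .    .    .    .    .    .    .    .   90
0.464   93   88    .    .   21   23   19   23   23   22    .   75   77   73   69   67   63   91
0.452   90   89    .    .   27   29   28   26   27   27    .   72   77   72   68   66   63   90
0.44   90   89    .    .   35   33   33   32   32   30   29   57   71    .    .   63    .   90
0.428   93   89    .    .   29    9    .    .    .    .    .    6    6    2    .    .    .   91
0.416   90   91   90   91   90   91   91   91   92   89   90   90   90   92   92   90   91   91
0.404    3    1    .    .    .    .    .    .    .    .    .    .    .    .    .    .    .    .
```

Two casts are in the box: C flat near y≈0.28, and B by the near wall at y≈0.17. One is still at the open edge of the tray (x 0.54–0.60, y≈0.29). I'll shake that last one off over the box: ease back, advance, then reverse sharply with the edge well inside the box.

Call:
{"name": "servo_tool", "arguments": {"steps": [{"dx":0,"dy":10,"dz":2,"yaw":0},{"dx":0,"dy":26,"dz":5,"yaw":0},{"dx":0,"dy":46,"dz":8,"yaw":0},{"dx":0,"dy":66,"dz":10,"yaw":0},{"dx":0,"dy":82,"dz":11,"yaw":0},{"dx":0,"dy":93,"dz":11,"yaw":0},{"dx":0,"dy":96,"dz":11,"yaw":0},{"dx":0,"dy":96,"dz":11,"yaw":0}]}}

```text
time: 23.45
tool_pos: [0.7306, 0.2405, 0.2015]
tool_rot: [0.704, 0.71, -0.0, -0.0]
force: [0.0, -0.6, -4.6]
finger_gap: 0.0135
grasp_force: 30.0
```

```bash
python3 g.py .6 .7 .13 .345
```

```text
[0.73001883 0.24075572 0.20169869] [-0.40397283  0.4790657  -5.57080064]
0.7    3    2  121  102  102    3  102  105  104  105  106  104  105  105  105  104  110    .
0.688    3    2  122  128  120  117    3    .    .    .    .    .    .    .    .    .    .    .
0.676    3    2  121  129  117  118  128  129    .    .    .    .    .    .    .  120  122    .
0.664    4    3  121  129  125  117  128  127  104  106  106  105  105  104  104    .    .    .
0.652   91   90  121  129  129  120  128  123  104  105  104  105  107  105  106  119    .    .
0.64   92   87  120  118  129  128  130  118  105  105  104  104  106  106  105  120  123    .
0.628   90   86  104    .  117  124  115    .    .    .    .    .    .    .    .    .    .   85
0.616   91    .    .    .    .    .    .    .    .    .    .    .    .    .    .    .    .   90
0.604   90   86    .    .    .    5    6    .    .    .    .    .    .    .    .    .    .   89
```

Call:
{"name": "servo_tool", "arguments": {"steps": [{"dx":0,"dy":-10,"dz":0,"yaw":0},{"dx":0,"dy":-32,"dz":0,"yaw":0},{"dx":0,"dy":-70,"dz":0,"yaw":0},{"dx":0,"dy":-118,"dz":0,"yaw":0},{"dx":0,"dy":-70,"dz":0,"yaw":0},{"dx":0,"dy":-22,"dz":0,"yaw":0},{"dx":0,"dy":0,"dz":0,"yaw":0},{"dx":0,"dy":0,"dz":0,"yaw":0}]}}

```text
time: 24.3
tool_pos: [0.7332, 0.2393, 0.2021]
tool_rot: [0.705, 0.709, 0.001, 0.001]
force: [-0.8, -0.3, -3.5]
finger_gap: 0.0139
grasp_force: 30.0
```

```bash
python3 g.py .4 .7 .13 .345
```

```text
[0.73088677 0.24024784 0.20192371] [-0.02743657 -0.12425155 -4.04207875]
0.7    4  130  129  110  110  109  109  109  108  109  107  108  107  107  105    .    .    .
0.688    3  129  130  110  110  110  107    .    .    .    .    .    .    .    .    .    .    .
0.676    5  127  129  112  111  111  110  111  108  108    .  107  107  105    .  122    .    .
0.664    2  129  128  110  110  109  109  109  108  109  108  109  108  108  107    .    .    .
0.652   93  125  128  110  110  110  109  110  109  109  107  107  108  107  107  122  122    .
0.64   89  127  128  110  111  109  108  109  108  107  108  106  108  106  106  125  123    .
0.628   92    .    .    .    .    .    .    .    .    .    .    .    .    .    .    .    .   92
0.616   92    .    .    .    .    .    .    .    .    .    .    .    .    .    .    .    .   90
0.604   90    .    .    .    5    7    5    .    .    .    .    .    .    .    .    .    .   91
0.592   92    .    .    .    7    8    6    .    .    .    .    .    .    .    .    .    .   90
0.58   90    .    .    .    6    7   48   50   50   49   53   50   50 
[... 666 characters left out ...]
   .    .    2    6    8   91
0.484   90   90    .    .   32   32   31   34   37    8    8    6    6    6    6    6    6   91
0.472   92   90    .   37   39   39   41   44   44    8    6   31   46   77   22   65    7   91
0.46   91   90    .   42   49   51   53   52   57   20    6   47   66   79   76   69   62   92
0.448   90   89    .   53   53   58   56   60   56   33    7   30   61   78   75   69   57   92
0.436   89   89    .   47   50   54   53   59    .   33   31    7   49   73   74    .   50   91
0.424   92   89    .   49   78    5   76   38   89   90   88   90   81   88   92   91   89   89
0.412   92   90   90   90   91   90   91   92   91   91   91   90   92   92   88   90   89   91
```

All three casts are now in the box, below the rim; the tray is empty (4.0 N). Next I'll carry the tray back to its place.

Call:
{"name": "servo_tool", "arguments": {"steps": [{"dx":0,"dy":0,"dz":-10,"yaw":0},{"dx":-15,"dy":-6,"dz":-20,"yaw":0},{"dx":-48,"dy":-20,"dz":-25,"yaw":0},{"dx":-90,"dy":-36,"dz":-25,"yaw":0},{"dx":-134,"dy":-53,"dz":-25,"yaw":0},{"dx":-178,"dy":-70,"dz":-25,"yaw":0},{"dx":-222,"dy":-88,"dz":-25,"yaw":0},{"dx":-255,"dy":-102,"dz":-25,"yaw":0}]}}

```text
time: 25.15
tool_pos: [0.6284, -0.0201, 0.2289]
tool_rot: [0.705, 0.709, -0.001, 0.001]
force: [0.5, -0.2, -3.5]
finger_gap: 0.0141
grasp_force: 30.0
```

```bash
python3 -c "
from h import *
print(go([.545,-.227,.2]),sensors.get_obs()['tool_pos'])"
```

```text
([-206.2, -84.8, 29.5], 0.0) [ 0.62844828 -0.02012914  0.22886764]
```

Call:
{"name": "servo_tool", "arguments": {"steps": [{"dx":-30,"dy":-12,"dz":0,"yaw":0},{"dx":-70,"dy":-30,"dz":0,"yaw":0},{"dx":-115,"dy":-48,"dz":0,"yaw":0},{"dx":-155,"dy":-64,"dz":0,"yaw":0},{"dx":-185,"dy":-76,"dz":10,"yaw":0},{"dx":-200,"dy":-82,"dz":30,"yaw":0},{"dx":-200,"dy":-82,"dz":50,"yaw":0},{"dx":-200,"dy":-82,"dz":60,"yaw":0}]}}

```text
time: 25.95
tool_pos: [0.5484, -0.2171, 0.1672]
tool_rot: [0.705, 0.71, -0.001, -0.0]
force: [0.3, 0.1, -4.1]
finger_gap: 0.0139
grasp_force: 30.0
```

```bash
python3 g.py .43 .66 -.34 -.12
```

```text
[ 0.54852407 -0.21598298  0.16606828] [-0.09094554  0.63070187 -5.31156583]
0.66    2    2    1    1    3    2    1    0    2    2    2    2    1    2    2    1    3    3    2
0.648    3   91   92   89   95   92   92   90   89   91   89   88   89   91   88   87    3    1    2
0.636   92   95   95   91   92   91   90   91   91   89   89   89   88   79   86   88    2    3    3
0.624   87   96    6   75   77   77   75   76   75   75   72   73   74   72   87   88    3    4    1
0.612   85   92    1   76   75   74   75   74   76   74   72   72   71   72   89   87    1    0    0
0.6   75   94    5   76   74   76   75   76   73   73   73   73   72   73   84   86    .    .    .
0.588   84   94    2   75   75   74   75   75   73   75   73   73   72   72   86   88    .    .    .
0.576   95   93    1   76   74   75   74  249   73   73   73   73   73   71   89   87    .    .    .
0.564   80   94    3   76   75   75   76  244  241  235   74   72   72   71   91  121    .    .    .
0.552  105  180  180  180  179  178  178  240  177   72   72  171  177  176  175  170    .    .    .
0.54   92  178  1
[... 290 characters left out ...]
   74   94    0   76   75   75   73    1    .   74   73   74   72   74   80   84    .    .    .
0.492    4   93    3   75   77   74   74   75   73    .   72   70   73   69   73   67    .    .    .
0.48    2   94    3   74   76   74   75   75   74   73   70    .    .    .    .    .    .    .    .
0.468    2   95    2   74   76   76   76   74   74   75   73   72    .   74    .   87    .    .    .
0.456    3   93    2   76   76   74   75   73   73   74   73   72   72   71   86   87    .    .    .
0.444    4   81    4    1    3    3    0    2    .    .    .    .    .    .    .    .    .    .    .
0.432    4    1    2    1    1    3    2    3    .    .    .    .    .    .    .    .    .    .    .
```

Call:
{"name": "servo_tool", "arguments": {"steps": [{"dx":0,"dy":0,"dz":15,"yaw":0},{"dx":0,"dy":0,"dz":32,"yaw":0},{"dx":0,"dy":0,"dz":46,"yaw":0},{"dx":0,"dy":0,"dz":54,"yaw":0},{"dx":0,"dy":0,"dz":58,"yaw":0},{"dx":0,"dy":0,"dz":60,"yaw":0},{"dx":0,"dy":0,"dz":60,"yaw":0}]}}

```text
time: 26.7
tool_pos: [0.5509, -0.216, 0.1072]
tool_rot: [0.704, 0.71, 0.0, 0.0]
force: [0.0, -0.6, -3.7]
finger_gap: 0.0133
grasp_force: 30.0
```

Call:
{"name": "servo_tool", "arguments": {"steps": [{"dx":0,"dy":0,"dz":1,"yaw":0},{"dx":0,"dy":0,"dz":2,"yaw":0},{"dx":0,"dy":0,"dz":3,"yaw":0},{"dx":0,"dy":0,"dz":4,"yaw":0},{"dx":0,"dy":0,"dz":4,"yaw":0}]}}

```text
time: 27.2
tool_pos: [0.5505, -0.2161, 0.1029]
tool_rot: [0.704, 0.71, -0.0, -0.0]
force: [-0.1, 0.0, -4.4]
finger_gap: 0.0137
grasp_force: 30.0
```

Call:
{"name": "servo_tool", "arguments": {"steps": [{"dx":0,"dy":0,"dz":1,"yaw":0},{"dx":0,"dy":0,"dz":2,"yaw":0},{"dx":0,"dy":0,"dz":3,"yaw":0},{"dx":0,"dy":0,"dz":3,"yaw":0}]}}

```text
time: 27.6
tool_pos: [0.5508, -0.2158, 0.1002]
tool_rot: [0.704, 0.71, 0.0, 0.0]
force: [-1.1, 0.2, -1.2]
finger_gap: 0.0137
grasp_force: 30.0
```

Call:
{"name": "servo_tool", "arguments": {"steps": [{"dx":0,"dy":0,"dz":1,"yaw":0},{"dx":0,"dy":0,"dz":2,"yaw":0},{"dx":0,"dy":0,"dz":2,"yaw":0}]}}

```text
time: 27.9
tool_pos: [0.5512, -0.2154, 0.0983]
tool_rot: [0.704, 0.71, 0.001, 0.0]
force: [-0.8, 2.1, 2.9]
finger_gap: 0.0139
grasp_force: 30.0
```

```bash
python3 g.py .43 .66 -.34 -.12|awk 'NR<13'
```

```text
[ 0.55122531 -0.21555254  0.09831052] [-0.59104207  2.6589516   2.12572396]
0.66    2    2    2    1    2    2    1    2    3    5    0    1    3    2    3    1    2    3    1
0.648   22   25   21   20   23   22   23   21   22   22   21   21   23   23   21   19    4    3    1
0.636   20   24    .   20   20  227  227  227  228  228  228  225    4    4   23   22    .    1    1
0.624   22   23    .    5    6  227  230  229  228  228  227  225    6    5   23   23    .    3    2
0.612    3   23    .    6    6  228  230  229  230  229  227    4    6    5   18   23    .    0    1
0.6    4   23    .    6    5  197  228    4    8  228  226    7    4    4   18   23    .    3    2
0.588   21   22    6    6    6  201  227  225    5  228  226    6    3    7   23   21    .    2    1
0.576    3   23    .    5    4  208  232  228  227  226  227    6    4    4    9   20    .    3    1
0.564  106  101   96  105    5  208  248  249  248  248  232  106  106  108  105   94    .    2    1
0.552   82  107  108  109  109  109  249  146  115  106    5  108  107  108  110  108    .    2    1
0.54   76  105    .    .    7  209  248  209  193  110    7    7    4  103   59   51    .    .    0
```

Flat on the bench. I'll open, rise and take a final look.

Call:
{"name": "servo_tool", "arguments": {"hand": 40, "steps": [{"dx":0,"dy":0,"dz":0,"yaw":0},{"dx":0,"dy":0,"dz":0,"yaw":0},{"dx":0,"dy":0,"dz":0,"yaw":0},{"dx":0,"dy":0,"dz":-15,"yaw":0},{"dx":0,"dy":0,"dz":-50,"yaw":0},{"dx":0,"dy":0,"dz":-95,"yaw":0},{"dx":0,"dy":0,"dz":-140,"yaw":0},{"dx":0,"dy":0,"dz":-150,"yaw":0}]}}

```text
time: 28.75
tool_pos: [0.5535, -0.2169, 0.2533]
tool_rot: [0.704, 0.71, 0.002, 0.004]
force: [-0.8, 1.0, 1.1]
finger_gap: 0.04
grasp_force: 0.0
```

```bash
python3 -c "
from h import *
p=cams.capture('scene'); cv2.imwrite('pics/end.png',cv2.resize(p['frame'],(800,600)))
print(sensors.get_obs()['tool_pos'])"; python3 g.py .43 .66 -.34 -.12|awk 'NR<4'
```

```text
[ 0.55301941 -0.21692453  0.25252162]
[ 0.55169745 -0.21673488  0.24995727] [-0.09519973  0.64426119  0.49031596]
0.66    4    3    2    0    3    1    2    2    2    2    1    3    3    2    3    2    4    2    1
0.648   15   21   23   23   23   21   21   20   19   20   23   19   21   23   22   10    3    0    3
```

View pics/end.png

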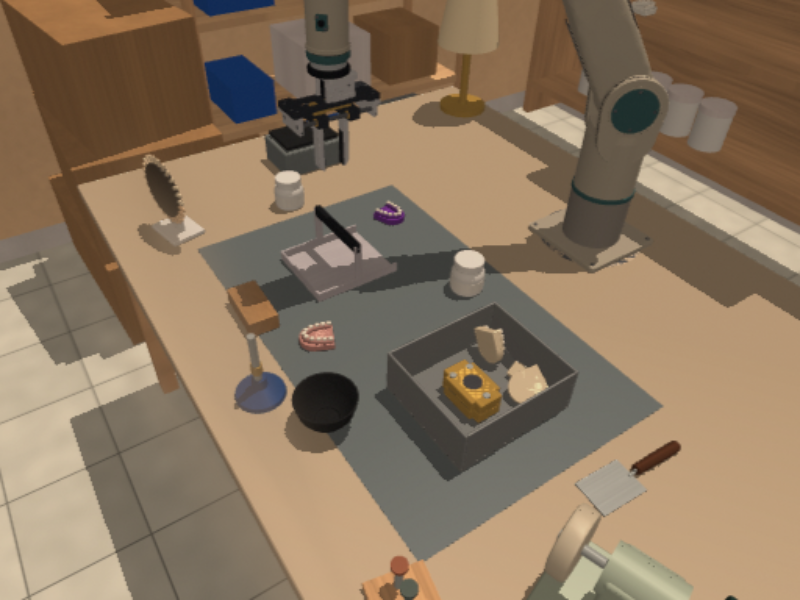

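The final view shows the empty tray flat at (338,262) and the flask in the box at (472,388). One cast leans at (490,343), and the other two are stacked at (527,383). Nothing is on the bench, and everything else is where it was.

```bash
python3 -c "
from station import finish_job
print(finish_job())"
```

```text
the job is handed in; nothing more can be done
None
```

The job is handed in: the flask was set flat on the box floor first, all three casts are in the box with none spilled, and the empty tray is flat on the bench. The tool could not pitch, so I tilted the tray by pressing its lip against the box wall and got the casts off by pulling it back sharply (two casts) and shaking it level over the box (the last). One cast leans on the near wall, the other two are stacked beside the flask, and none ended up on top of it.

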